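# Stop-button test and half-open guard on a press-fit station

## Robot

A 6-joint arm with a two-finger parallel gripper is mounted at the origin on the work surface. World frame = base frame: x ahead of the robot, y to its left, z up, the work surface at z = 0. Lengths are in m, angles in rad, forces in N, time in s.
With the tool pointing down it reaches from about 0.35 to 0.85 m from the base axis. Payload 8.1 kg.
Tool frame: the origin (TCP) lies at the centre of the arm's flange, where the gripper is bolted on; the fingertips stand 186 mm ahead of it and the grasp point (between the pads) lies 167 mm ahead of it; z points along the fingers, y is the direction in which the jaws open and shut (so a half turn about z gives the same grasp; the last joint's range is limited). The gripper opens to 93 mm and grips with 3 to 60 N. Pads are 15 mm wide; open, the fingers measure 128 mm over their backs; the gripper's body (75 mm by 188 mm) begins 65 mm behind the grasp point.
Start: joints at [1.194, 0.13, 1.488, -0, 1.523, -0.085], TCP at [0.173, 0.575, 0.405] pointing down, gripper open.
Joint ranges: [-2.96, 2.96], [-0.89, 2.26], [0.02, 2.5], [-1.34, 4.48], [0, 2.73], [-2.66, 2.66]. Speed limits (rad/s): [2.39, 2.39, 2.79, 3.14, 3.14, 3.14].

## Interface

Orientations are given as a rotation vector (axis times angle).
In Python, from plant import robot, viewer, order gives the robot as it stands.
- The arm moves only by the tool apply_moves, never from a script. Its argument "deltas" is a list of rows, each a list of 3 entries, a list of its own where there are three numbers: the finger opening in mm, from 0 to 93, then the shift along the tool's x, y, z in mm, then the turn about the tool's z in rad. In form: [[grip, [dx, dy, dz], yaw], ...]. A call has 1 to 5 rows; each row shifts and turns the commanded pose from where the row before left it, along the tool's axes as they then stand; what a row does not reach is not made up. A row lasts 1/8 s, in which the tool goes at most 62.5 mm and 10.7 degrees, less where a joint would pass 70% of its speed; a pose out of reach is approached as far as the arm can. A call is refused whole if a number of a shift passes 62.5 or a number of a turn 0.188, either way. A call with a gripper value outside its range is refused whole. The fingers move at their own pace and stop on an object; "grip_force" is the grip in N (left out, the last holds). Time passes only in rows, so rows that do not move let the fingers close. It gives the time, the measured TCP pose, the force and the opening at its end, in the units of the state.
- robot.read_state(): the state, without advancing time (a new reading comes with each control period).
- viewer.read_camera(name): name is "scene" or "side" or "wrist"; returns the picture (400x640x3 uint8, blue, green, red); there is no depth.
- viewer.get_calibration(name): a dict with "fx", "fy", "cx", "cy" (pixels), "R" (3x3) and "t" (3): a world point X has camera coordinates R X + t. Camera axes: x right, y down, z forward; pixel columns grow to the right and rows downward; lengths in m; the calibration is good to about 2 mm. A picture is of the moment at which its call begins: read the wrist's pose just before it. get_calibration takes no time and is no camera call; for the wrist camera it gives the pose at the moment of the call.
- order.close_job(): hands the job in, once; it reports no verdict.
The state is a dict: "t": time; "q": joint angles; "dq": joint speeds; "joint_torque": joint torques, N m; "tool_pos": TCP position; "orientation": TCP orientation; "force": force on the tool from outside, world axes, zero at the start; "wrist_torque": the same for the moment, N m; "opening": finger opening in m.
Only numpy, scipy, OpenCV 4.12 (cv2) and the standard library are available. Lean on these libraries where they do the work, as an engineer would, in place of code of your own. Each camera call takes 0.05 s, during which the arm holds its last target. There are 200 camera calls.

## Task

Do the start-of-shift safety check on the bench station: push the mushroom-headed stop button right down and let it spring back up, then twist its head clockwise as far as it goes to reset it. After that slide the sprung shutter on top of the guard box half way open, to the middle mark, and finish while still holding it there with the gripper (it snaps shut if let go). Do not press the small flat start button on the other control box, and leave the loose things on the bench where they are.

Things in the scene. Friction and masses are not known exactly. Their poses are not given: they have to be found in the camera images.
- guard: Fixed grey guard box, 180 mm (its x) by 220 (its y), 100 high; a window in its top is covered by the shutter, which opens to the box's +y. Origin: centre of its underside. Steel rails beside the shutter (x = +-76 mm, 112 mm high) bear black cross lines: thin ones at closed and full travel (y = -40, +40), a thick one at half travel (y = 0). Yaw within 30 degrees.
- shutter (a joint): Travel of the shutter in m: 0 shut, 0.080 fully open, half travel is 0.040. It slides to the guard box's +y. A spring closes it: about 2 N when shut, 8 N at half, 14 N fully open. Always starts shut.
- shutter_grip (a point): Middle of the upright black grip block on the shutter: 14 mm thick along the slide (box y), 44 wide (box x), 50 tall. This point is 132 mm above the bench; the block spans 106 to 156 mm; the aluminium plate it stands on (136 by 104 mm, grip in its middle) has its top at 106 mm. Grip at box x = 0, y = -40 mm when shut, y = 0 (at the thick lines) at half travel. Axes as the box.
- stop_box: Fixed grey control box 100 by 100 mm, 65 mm high, with the mushroom stop button in the middle of its top. Origin: centre of its underside. It stands left or right of the guard box.
- stop_head (a point): Centre of the round black mushroom head: 40 mm diameter, 20 mm tall, its top 10 mm above this point (109 mm above the bench when up), its underside 24 mm above the box's top, on a 24 mm thick stem with a 48 mm collar 5 mm high. Turns with the head; z up.
- stop (a joint): Depression of the stop button in m: 0 up, 0.007 fully down. Spring: 1.5 N at the start, 5 N fully down; it springs back up when let go and does not latch down.
- stop_twist (a joint): Turn of the mushroom head in rad, growing clockwise seen from above, end stop at 1.05 (about 60 degrees); starts between 0 and 0.2, stays where it is left, light friction (0.04 N m). Can be turned with the button up or down.
- start_box: Fixed grey control box of the same size as the stop box, with a small flat-topped black push button of 28 mm diameter in a steel ring (44 mm) on top, 87 mm above the bench. To be left alone. Origin: centre of its underside. It stands on the other side of the guard box.
- start (a joint): Depression of the start button in m, 0 up, 0.006 down. Must not be pressed.
- bearing_mid (a point): Centre of a loose ball bearing, 52 mm diameter, 15 mm high. Leave it alone.
- spray_mid (a point): Centre of a loose spray can, 54 mm diameter, 160 mm high. Leave it alone.
- grease_mid (a point): Centre of a loose grease jar, 60 mm diameter, 70 mm high. Leave it alone.
- gear_mid (a point): Centre of a loose steel gear, 75 mm diameter, 28 mm high. Leave it alone.
- flange_mid (a point): Centre of a loose aluminium flange, 68 mm diameter, 35 mm high. Leave it alone.
- screwdriver_grip (a point): Handle of a loose screwdriver lying on the bench, about 200 mm long. Leave it alone.
There are look-alikes about, which are no part of the job. What is shaped like the stop_box but purple is not meant.

How it is judged:
On the way, in this order (a step that is already met when the one before it is completed fails the run):
1. the stop button is pushed down, its head not yet twisted (value of joint stop above 0.005 m and value of joint stop_twist below 0.5 rad), for 0.05 s.
2. the stop button is back up and its head is twisted clockwise to its end (value of joint stop_twist above 0.9 rad and value of joint stop below 0.002 m), for 0.1 s.
3. the shutter is held half open by the gripper (value of joint shutter between 0.034 and 0.046 m and contact force between the fingers and shutter above 3 N), for 0.3 s.
At the end, for the whole second after the job is handed in: The gripper's fingers hold the shutter still (slower than 10 mm/s) at half travel, 40 mm within 6 mm, pressing on it with more than 3 N; the stop button is up (within 2 mm), its head twisted to at least 0.9 rad; the start button is not pressed (all of step 2 and all of step 3 and velocity of joint shutter between -0.01 and 0.01 m/s and value of joint start below 0.003 m); the arm keeps its last pose, push and grip.
It fails at once if the start button is pressed (value of joint start above 0.003 m).
It fails at once if a loose thing on the bench is moved more than 30 mm (distance of any of bearing_mid, spray_mid, grease_mid, gear_mid, flange_mid, screwdriver_grip from where it was at the start of the episode above 0.03 m).
It also fails if it takes over 54 s, if anything falls off the work surface, if the arm or the gripper's body presses on something with over 40 N, if the wrist force passes 120 N, or if a joint passes its speed limit or range.

## Working session

There is one attempt and no reset: what is moved stays moved. The work goes in short steps, Python scripts to look and compute and a tool call to move; the robot and the scene stay as the last step left them, time stands still between calls to the robot, and variables do not carry over. Pictures are saved under pics/ and viewed, about 8 in all and at most 12, crops included, and the job is handed in when it is done.

Besides the shell and the picture viewer there is one more tool, called after "Emit:" by a JSON object that holds its "method" and its "body". apply_moves: Moves the arm, as the interface text tells. Its arguments: {"type":"object","properties":{"deltas":{"type":"array"},"grip_force":{"type":"number"}},"required":["deltas"]}

```bash
mkdir -p pics
cat > h.py <<'E'
import numpy as np, cv2
from plant import robot, viewer, order
from scipy.spatial.transform import Rotation as Rn
def ray(c,u,v):
    K=c; R=np.array(K["R"]);t=np.array(K["t"])
    d=R.T@np.array([(u-K["cx"])/K["fx"],(v-K["cy"])/K["fy"],1.]); return -R.T@t,d
def onz(c,u,v,z):
    o,d=ray(c,u,v); return o+d*(z-o[2])/d[2]
def proj(c,X):
    p=np.array(c["R"])@np.array(X)+np.array(c["t"]); return np.array([c["fx"]*p[0]/p[2]+c["cx"],c["fy"]*p[1]/p[2]+c["cy"]])
def tri(rs):
    A=np.zeros((3,3));b=np.zeros(3)
    for o,d in rs:
        d=d/np.linalg.norm(d);P=np.eye(3)-np.outer(d,d);A+=P;b+=P@o
    X=np.linalg.solve(A,b)
    return X,[np.linalg.norm(np.cross(X-o,d/np.linalg.norm(d))) for o,d in rs]
E
python3 - <<'E'
from h import *
for n in("scene","side","wrist"):
    cv2.imwrite(f"pics/{n}0.png",viewer.read_camera(n)); c=viewer.get_calibration(n); print(n,c)
s=robot.read_state();print({k:np.round(v,3) for k,v in s.items()})
E
```

```text
scene {'fx': 401.8468882397844, 'fy': 401.8468882397844, 'cx': 317.531642733741, 'cy': 198.05066795249277, 'R': array([[ 0.43683904,  0.89940829,  0.01537486],
       [ 0.68172891, -0.31986532, -0.65797558],
       [-0.5868708 ,  0.29791091, -0.75288229]]), 't': array([-0.162919  , -0.3039857 ,  1.45635363])}
side {'fx': 388.0109497657924, 'fy': 388.0109497657924, 'cx': 328.8173320584626, 'cy': 206.70212353336788, 'R': array([[-0.9648446 , -0.26269553, -0.00812133],
       [-0.19517236,  0.73685184, -0.64726896],
       [ 0.17601888, -0.6229289 , -0.76221843]]), 't': array([0.50959846, 0.23896632, 1.0761367 ])}
wrist {'fx': 334.251753741618, 'fy': 334.251753741618, 'cx': 324.44479226202844, 'cy': 196.1376792804636, 'R': array([[ 0.28843197,  0.95749915, -0.00154099],
       [ 0.91673462, -0.27568696,  0.28912686],
       [ 0.2764139 , -0.08480611, -0.95728955]]), 't': array([-0.59898169, -0.03186806,  0.39274507])}
{'t': np.float64(0.15), 'q': array([ 1.194,  0.131,  1.489, -0.   ,  1.523, -0.085]), 'dq': array([ 0.003, -0.003, -0.002, -0.001,  0.   ,  0.001]), 'joint_torque': array([ 1.0000e-03, -5.6048e+01, -4.9234e+01,  7.7000e-02,  3.0000e-02,
       -0.0000e+00]), 'tool_pos': array([0.173, 0.574, 0.404]), 'orientation': array([-4.570e-01, -3.108e+00,  2.000e-03]), 'force': array([-0.38 ,  0.304, -0.353]), 'wrist_torque': array([ 0.018, -0.016,  0.017]), 'opening': np.float64(0.093)}
```

View pics/scene0.png

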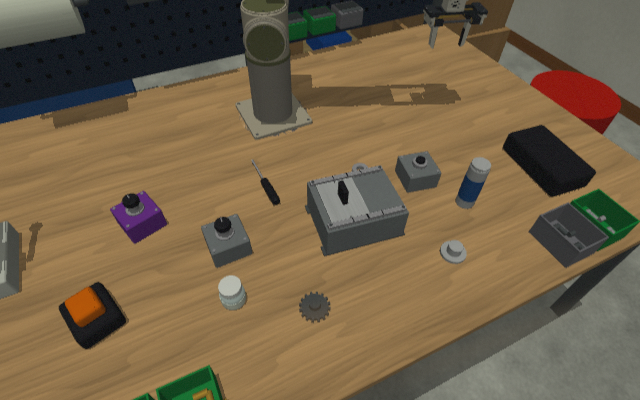

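View pics/side0.png

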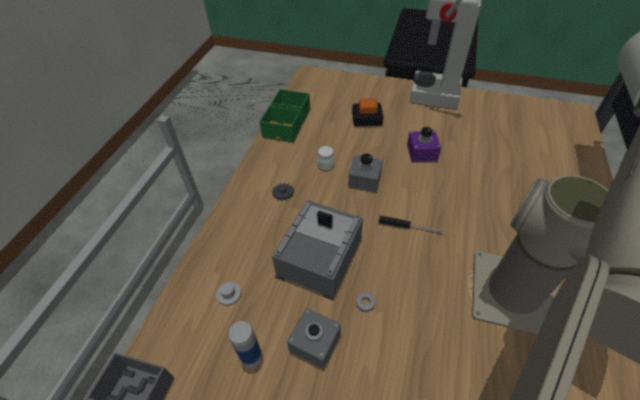

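The scene view shows the grey stop box with its head at about (222,225), the purple decoy at (131,203), the guard grip at (343,190) and the start box at (420,165). In the side view the stop head is at (366,159), the grip at (325,219) and the start button at (314,330). Next I measure the head and grip by dark blobs.

Run:
```python
from h import *
S={"scene":[("head",222,225),("grip",343,191),("start",420,160)],"side":[("head",366,159),("grip",325,219),("start",314,330)]}
rays={}
for n in S:
    im=cv2.imread(f"pics/{n}0.png");c=viewer.get_calibration(n)
    m=(im.max(2)<52).astype(np.uint8)
    k,l,st,ce=cv2.connectedComponentsWithStats(m)
    for nm,u,v in S[n]:
        w=l[v-6:v+7,u-6:u+7];ids=np.bincount(w[w>0]);
        if len(ids)==0: print(n,nm,"none",im[v,u]);continue
        i=ids.argmax();print(n,nm,st[i],ce[i].round(1));
        rays.setdefault(nm,[]).append(ray(c,*ce[i]))
for k,r in rays.items():
    if len(r)>1: print(k,tri(r))
a=cv2.resize(cv2.imread("pics/scene0.png")[150:270,190:430],None,fx=3,fy=3,interpolation=cv2.INTER_CUBIC)
b=cv2.resize(cv2.imread("pics/side0.png")[145:305,260:390],None,fx=3,fy=3,interpolation=cv2.INTER_CUBIC)
cv2.imwrite("pics/a.png",a)
```

```text
scene head [214 217  17  16 205] [222.4 224.9]
scene grip [338 181  10  23 173] [342.6 192.3]
scene start [416 156   9   8  56] [420.  159.6]
side head [361 154  11  11  96] [365.8 159.2]
side grip [318 212  14  16 178] [324.6 219.2]
side start [309 325  10  10  81] [313.5 329.7]
head (array([ 0.48807563, -0.32131305,  0.09907225]), [np.float64(0.0006235188375992506), np.float64(0.000623518837599142)])
grip (array([ 0.54453806, -0.01509205,  0.13304082]), [np.float64(0.0011807852864527332), np.float64(0.0011807852864527007)])
start (array([0.49037736, 0.27772357, 0.08407507]), [np.float64(0.0005931061617464274), np.float64(0.0005931061617463939)])
```

View pics/a.png

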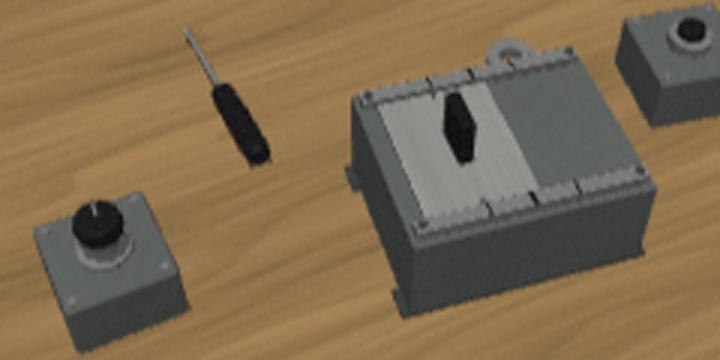

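```bash
cat >> h.py <<'E'
def plan(*wps):
    s=robot.read_state();R=Rn.from_rotvec(s["orientation"]).as_matrix();p=np.array(s["tool_pos"])
    print("t",s["t"],"p",p.round(4),"z",R[:,2].round(3),"xyaw",np.arctan2(R[1,0],R[0,0]).round(4),"yyaw",np.arctan2(R[1,1],R[0,1]).round(4),"F",s["force"].round(1),"open",s["opening"],"q6",s["q"][5].round(3))
    for w in wps:
        print("to",w,"tool mm",((R.T@(np.array(w)-p))*1000).round(1)); p=np.array(w)
E
python3 - <<'E'
from h import *
c=viewer.get_calibration("scene")
P=lambda x,y,z:onz(c,190+(x+.5)/3-.5,150+(y+.5)/3-.5,z)
for a,b in(((360,98),(575,52)),((420,228),(645,172))):
    A,B=P(*a,.112),P(*b,.112);d=B-A;print(A.round(3),B.round(3),np.degrees(np.arctan2(-d[0],d[1])),np.linalg.norm(d))
A=P(472,76,.112);B=P(533,197,.112);d=B-A;print("thick",A,B,(A+B)/2,np.degrees(np.arctan2(d[1],d[0])),np.linalg.norm(d))
plan((.5,.2,.405),(.488,-.321,.36))
E
```

```text
[ 0.46  -0.068  0.112] [0.492 0.139 0.112] -8.685186856354488 0.209168696782937
[ 0.613 -0.086  0.112] [0.642 0.116 0.112] -8.090518484549607 0.2032678948352472
thick [0.47848053 0.03669263 0.112     ] [0.62472442 0.01494982 0.112     ] [0.55160248 0.02582122 0.112     ] -8.456506621942443 0.1478513551900239
t 0.15 p [0.1725 0.5745 0.4039] z [-0.001 -0.001 -1.   ] xyaw 2.8498 yyaw 1.279 F [-0.4  0.3 -0.4] open 0.09306591765109691 q6 -0.085
to (0.5, 0.2, 0.405) tool mm [-421.4 -264.5   -0.8]
to (0.488, -0.321, 0.36) tool mm [-138.4 -502.4   45.7]
```

Emit:
{"method": "apply_moves", "body": {"deltas": [[93, [-47, -30, 0], 0], [93, [-47, -30, 0], 0], [93, [-47, -30, 0], 0], [93, [-47, -30, 0], 0], [93, [-47, -30, 0], 0]]}}

```text
t: 0.78
tool_pos: [0.3553, 0.3618, 0.4046]
orientation: [-0.456, -3.108, 0.0]
force: [0.8, 0.1, 0.4]
opening: 0.0931
```

Emit:
{"method": "apply_moves", "body": {"deltas": [[93, [-47, -30, 0], 0], [93, [-47, -30, 0], 0], [93, [-47, -30, 0], 0], [93, [-45, -25, 0], 0], [93, [-17, -50, 0], 0]]}}

```text
t: 1.4
tool_pos: [0.5028, 0.1455, 0.4039]
orientation: [-0.457, -3.107, 0.0]
force: [0.1, -0.2, -0.7]
opening: 0.0928
```

Emit:
{"method": "apply_moves", "body": {"deltas": [[93, [-14, -50, 0], 0], [93, [-14, -50, 0], 0], [93, [-14, -50, 0], 0], [93, [-14, -50, 0], 0], [93, [-14, -50, 0], 0]]}}

```text
t: 2.02
tool_pos: [0.4962, -0.1142, 0.4046]
orientation: [-0.457, -3.108, -0.0]
force: [0.5, -0.4, -0.2]
opening: 0.0931
```

```bash
python3 -c "
from h import *
plan((.488,-.321,.36))"
```

```text
t 2.025 p [ 0.4962 -0.1142  0.4046] z [-0.  0. -1.] xyaw 2.8498 yyaw 1.279 F [ 0.5 -0.4 -0.2] open 0.09308643384649362 q6 -1.606
to (0.488, -0.321, 0.36) tool mm [ -51.7 -200.4   44.6]
```

Emit:
{"method": "apply_moves", "body": {"deltas": [[93, [-13, -50, 0], 0], [93, [-13, -50, 0], 0], [93, [-13, -50, 0], 0], [93, [-13, -50, 0], 0], [93, [0, 0, 0], 0]]}}

```text
t: 2.65
tool_pos: [0.4879, -0.3223, 0.4039]
orientation: [-0.463, -3.106, 0.0]
force: [0.3, 1.0, -0.7]
opening: 0.0933
```

Run:
```python
from h import *
plan((.488,-.321,.29))
c=viewer.get_calibration("wrist");im=viewer.read_camera("wrist")
print(proj(c,(.488,-.3213,.099)), proj(c,(.5445,-.0151,.132)))
cv2.imwrite("pics/w1.png",im)
m=(im.max(2)<50).astype(np.uint8);k,l,st,ce=cv2.connectedComponentsWithStats(m)
for i in range(1,k):
    if st[i,4]>150: print(st[i],ce[i].round(1), onz(c,*ce[i],.099).round(4))
```

```text
t 2.65 p [ 0.4879 -0.3223  0.4039] z [-0.001 -0.    -1.   ] xyaw 2.8458 yyaw 1.275 F [ 0.3  1.  -0.7] open 0.09333033959347227 q6 -1.946
to (0.488, -0.321, 0.29) tool mm [  0.2   1.3 113.9]
[325.93684049 192.37551214] [731.70981404 159.74851544]
[   0   23   61   57 2330] [28.4 51.7] [ 0.3089 -0.5122  0.099 ]
[416 264  39  48 867] [435.4 290.7] [ 0.6145 -0.2483  0.099 ]
[    0   278   162   122 10937] [ 70.5 349. ] [ 0.5721 -0.623   0.099 ]
[  489   278   151   108 11731] [575.9 331.2] [ 0.7023 -0.1215  0.099 ]
```

View pics/w1.png

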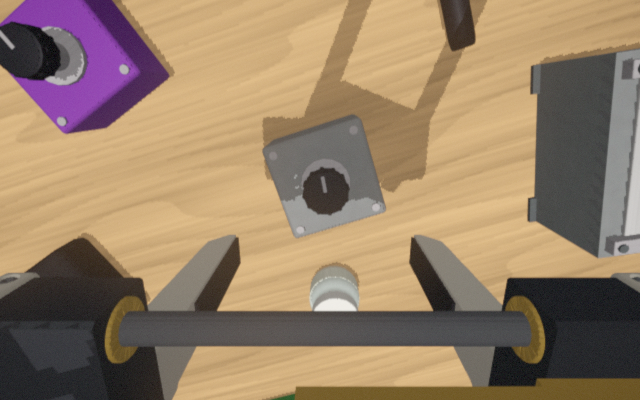

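The wrist picture shows the stop head at (326,191), against a prediction of (326,192). The grease jar is at (335,290), lower than the fingertips will go. I descend and close.

Emit:
{"method": "apply_moves", "body": {"deltas": [[93, [0, 1, 40], 0], [93, [0, 0, 40], 0], [93, [0, 0, 36], 0], [93, [0, 0, 20], 0], [93, [0, 0, 0], 0]]}}

```text
t: 3.32
tool_pos: [0.4888, -0.317, 0.2673]
orientation: [-0.455, -3.106, -0.003]
force: [-0.2, -0.1, 0.6]
opening: 0.0929
```

Emit:
{"method": "apply_moves", "body": {"deltas": [[34, [0, 0, 0], 0], [34, [0, 0, 0], 0], [34, [0, 0, 0], 0], [34, [0, 0, 0], 0], [34, [0, 0, 0], 0]], "grip_force": 20}}

```text
t: 3.95
tool_pos: [0.4891, -0.3182, 0.2689]
orientation: [0.457, 3.108, -0.0]
force: [-0.4, 0.1, 0.5]
opening: 0.0474
```

Emit:
{"method": "apply_moves", "body": {"deltas": [[34, [0, 0, 0], 0], [34, [0, 0, 0], 0], [34, [0, 0, 0], 0]]}}

```text
t: 4.32
tool_pos: [0.4884, -0.3204, 0.2692]
orientation: [0.458, 3.108, -0.008]
force: [-4.4, -12.4, -1.3]
opening: 0.0394
```

Gripped, but with a 12 N side load, so I shift 3 mm towards −y to relieve it and then press.

Emit:
{"method": "apply_moves", "body": {"deltas": [[34, [0, -3, 0], 0], [34, [0, 0, 0], 0], [34, [0, 0, 0], 0]]}}

```text
t: 4.7
tool_pos: [0.4882, -0.3213, 0.2689]
orientation: [0.457, 3.108, -0.001]
force: [-1.5, -3.7, 0.1]
opening: 0.0397
```

Emit:
{"method": "apply_moves", "body": {"deltas": [[34, [0, 0, 4], 0], [34, [0, 0, 4], 0], [34, [0, 0, 0], 0], [34, [0, 0, 0], 0]]}}

```text
t: 5.2
tool_pos: [0.4883, -0.3215, 0.2617]
orientation: [0.456, 3.108, -0.003]
force: [-5.9, -3.0, 8.0]
opening: 0.0396
```

Emit:
{"method": "apply_moves", "body": {"deltas": [[34, [0, 0, 1], 0], [34, [0, 0, 0], 0]]}}

```text
t: 5.45
tool_pos: [0.4883, -0.3215, 0.2616]
orientation: [0.456, 3.108, -0.003]
force: [-8.8, -1.0, 15.4]
opening: 0.0393
```

Emit:
{"method": "apply_moves", "body": {"deltas": [[34, [0, 0, -5], 0], [34, [0, 0, -4], 0], [34, [0, 0, -1], 0], [34, [0, 0, 0], 0]]}}

```text
t: 5.95
tool_pos: [0.4881, -0.3214, 0.2689]
orientation: [-0.457, -3.108, 0.002]
force: [0.2, -6.7, -4.8]
opening: 0.0395
```

It bottomed out at 15 N with no further travel, and it is now back against the upper stop. Next I twist.

Emit:
{"method": "apply_moves", "body": {"deltas": [[34, [0, 0, 0], 0.15], [34, [0, 0, 0], 0.15], [34, [0, 0, 0], 0.15], [34, [0, 0, 0], 0.15], [34, [0, 0, 0], 0.15]]}}

```text
t: 6.58
tool_pos: [0.4881, -0.3214, 0.2689]
orientation: [1.57, 2.721, -0.002]
force: [1.5, -6.4, -5.1]
opening: 0.0396
```

Emit:
{"method": "apply_moves", "body": {"deltas": [[34, [0, 0, 0], 0.12], [34, [0, 0, 0], 0.08], [34, [0, 0, 0], 0], [34, [0, 0, 0], 0]]}}

```text
t: 7.08
tool_pos: [0.4882, -0.3214, 0.2689]
orientation: [1.827, 2.555, -0.002]
force: [0.6, -7.6, -4.1]
opening: 0.0395
```

```bash
python3 -c "
from h import *
plan();print(robot.read_state()['wrist_torque'])"
```

```text
t 7.075 p [ 0.4882 -0.3214  0.2689] z [-0.    -0.001 -1.   ] xyaw 1.9003 yyaw 0.3295 F [ 0.6 -7.6 -4.1] open 0.03951159959378826 q6 -0.999
[-1.31081287 -0.00304737  0.32846964]
```

Emit:
{"method": "apply_moves", "body": {"deltas": [[34, [0, 0, 0], 0.1], [34, [0, 0, 0], 0.05], [34, [0, 0, 0], 0], [34, [0, 0, 0], 0]]}}

```text
t: 7.58
tool_pos: [0.4881, -0.3207, 0.269]
orientation: [-2.011, -2.412, -0.0]
force: [-2.2, -1.9, -2.5]
opening: 0.0397
```

```bash
python3 -c "
from h import *
plan();print(robot.read_state()['wrist_torque'])"
```

```text
t 7.575 p [ 0.4881 -0.3207  0.269 ] z [-0.001  0.001 -1.   ] xyaw 1.7513 yyaw 0.1805 F [-2.2 -1.9 -2.5] open 0.03972401542262397 q6 -0.85
[-0.34007096  0.25450213  0.36461575]
```

The torque has levelled off at 0.36 N m with the grip slipping, so the end stop is reached. I release and rise.

Emit:
{"method": "apply_moves", "body": {"deltas": [[93, [0, 0, 0], 0], [93, [0, 0, 0], 0], [93, [0, 0, 0], 0], [93, [0, 0, 0], 0], [93, [0, 0, 0], 0]]}}

```text
t: 8.2
tool_pos: [0.4883, -0.321, 0.2698]
orientation: [2.014, 2.411, 0.0]
force: [-0.4, 0.2, -0.4]
opening: 0.085
```

Emit:
{"method": "apply_moves", "body": {"deltas": [[93, [0, 0, -25], 0], [93, [0, 0, -40], 0], [93, [0, 0, -45], 0], [93, [0, 0, -25], 0], [93, [0, 0, 0], 0]]}}

```text
t: 8.82
tool_pos: [0.4888, -0.3214, 0.4075]
orientation: [2.011, 2.407, 0.0]
force: [0.8, 0.0, 0.5]
opening: 0.0932
```

Run:
```python
from h import *
c=viewer.get_calibration("wrist");im=viewer.read_camera("wrist");s=viewer.read_camera("scene")
cv2.imwrite("pics/w2.png",np.hstack([im[60:300,200:440],cv2.resize(s[195:275,185:265],(240,240))]))
y=np.radians(-8.4);g=np.array([.5445,-.0151,.404]);plan(g)
print("box y yaw",np.pi/2+y)
```

```text
t 8.925 p [ 0.4881 -0.3209  0.4036] z [-0.001  0.001 -1.   ] xyaw 1.7498 yyaw 0.179 F [ 0.2  0.  -0.1] open 0.09333768370199354 q6 -0.848
to [ 0.5445 -0.0151  0.404 ] tool mm [ 2.909e+02  1.099e+02 -2.000e-01]
box y yaw 1.424188669627373
```

View pics/w2.png

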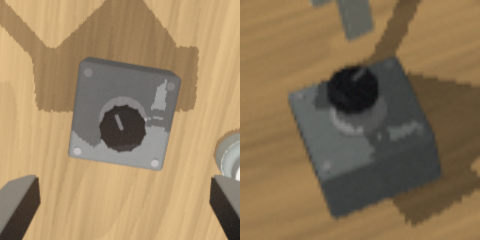

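The head's line has turned about 60° relative to the box and the head is up. Next I turn the tool to the guard's yaw.

Emit:
{"method": "apply_moves", "body": {"deltas": [[93, [0, 0, 0], -0.178], [93, [0, 0, 0], -0.178], [93, [0, 0, 0], -0.178], [93, [0, 0, 0], -0.178], [93, [0, 0, 0], -0.178]]}}

```text
t: 9.55
tool_pos: [0.4879, -0.3207, 0.4019]
orientation: [-0.77, -3.042, -0.003]
force: [-0.9, -0.1, 0.2]
opening: 0.0929
```

Emit:
{"method": "apply_moves", "body": {"deltas": [[93, [0, 0, 0], -0.178], [93, [0, 0, 0], -0.178], [93, [0, 0, 0], 0], [93, [0, 0, 0], 0]]}}

```text
t: 10.05
tool_pos: [0.4881, -0.3209, 0.4034]
orientation: [-0.235, -3.131, -0.002]
force: [0.7, 0.5, 1.0]
opening: 0.0931
```

```bash
python3 -c "
from h import *
plan((.5445,-.0151,.404))"
```

```text
t 10.05 p [ 0.4881 -0.3209  0.4034] z [-0.002  0.001 -1.   ] xyaw 2.9917 yyaw 1.4209 F [0.7 0.5 1. ] open 0.09306174810200406 q6 -2.09
to (0.5445, -0.0151, 0.404) tool mm [-1.010e+01  3.108e+02 -3.000e-01]
```

Emit:
{"method": "apply_moves", "body": {"deltas": [[93, [-2, 50, 0], 0], [93, [-2, 55, 0], 0], [93, [-2, 55, 0], 0], [93, [-2, 55, 0], 0], [93, [-2, 55, 0], 0]]}}

```text
t: 10.68
tool_pos: [0.5373, -0.0536, 0.4044]
orientation: [-0.234, -3.133, -0.0]
force: [1.0, 0.2, 0.4]
opening: 0.0928
```

Emit:
{"method": "apply_moves", "body": {"deltas": [[93, [0, 41, 0], 0], [93, [0, 0, 0], 0], [93, [0, 0, 0], 0]]}}

```text
t: 11.05
tool_pos: [0.5432, -0.015, 0.4044]
orientation: [-0.231, -3.133, 0.001]
force: [-0.7, 0.3, -0.5]
opening: 0.0927
```

Run:
```python
from h import *
c=viewer.get_calibration("wrist");im=viewer.read_camera("wrist")
plan((.5445,-.0151,.303)); print(proj(c,(.5445,-.0151,.132)),proj(c,(.5445,-.0151,.156)))
cv2.imwrite("pics/w3.png",im)
```

```text
t 11.1 p [ 0.5432 -0.0155  0.4045] z [-0. -0. -1.] xyaw 2.994 yyaw 1.4232 F [-0.9 -0.1  0.4] open 0.09293153626808208 q6 -1.546
to (0.5445, -0.0151, 0.303) tool mm [ -1.2   0.7 101.5]
[324.72572221 205.19924865] [324.73266929 215.58038377]
```

View pics/w3.png

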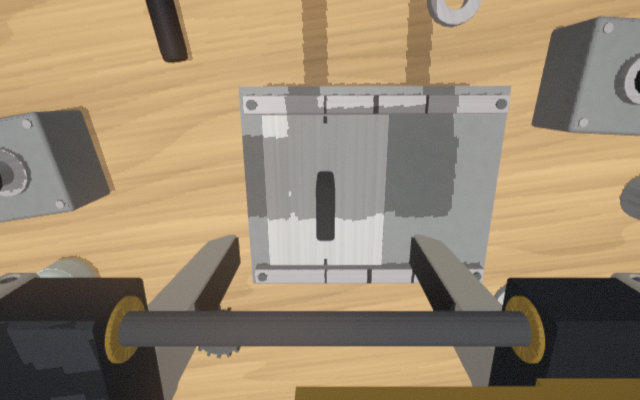

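The wrist picture shows the grip block centred at (325,205), where predicted, with the rails level in the image so the yaw is right. The thick half-travel marks are at (376,104) and (369,275). I descend and grip.

Emit:
{"method": "apply_moves", "body": {"deltas": [[93, [-1, 0, 30], 0], [93, [0, 0, 35], 0], [93, [0, 0, 25], 0], [93, [0, 0, 11], 0], [93, [0, 0, 0], 0]]}}

```text
t: 11.72
tool_pos: [0.5441, -0.0157, 0.3033]
orientation: [-0.231, -3.132, 0.0]
force: [0.7, 0.7, -0.1]
opening: 0.0932
```

Emit:
{"method": "apply_moves", "body": {"deltas": [[8, [0, 0, 0], 0], [8, [0, 0, 0], 0], [8, [0, 0, 0], 0], [8, [0, 0, 0], 0], [8, [0, 0, 0], 0]], "grip_force": 40}}

```text
t: 12.35
tool_pos: [0.5443, -0.0149, 0.3038]
orientation: [0.229, 3.133, -0.0]
force: [-0.9, 0.2, -1.0]
opening: 0.0476
```

Emit:
{"method": "apply_moves", "body": {"deltas": [[8, [0, 0, 0], 0], [8, [0, 0, 0], 0], [8, [0, 0, 0], 0], [8, [0, 0, 0], 0], [8, [0, 0, 0], 0]]}}

```text
t: 12.98
tool_pos: [0.5443, -0.0149, 0.3037]
orientation: [-0.229, -3.133, -0.0]
force: [-0.5, 1.4, 0.1]
opening: 0.0139
```

Gripped at 13.9 mm. Now I pull 40 mm along +y.

Emit:
{"method": "apply_moves", "body": {"deltas": [[8, [0, 8, 0], 0], [8, [0, 8, 0], 0], [8, [0, 8, 0], 0], [8, [0, 8, 0], 0], [8, [0, 8, 0], 0]]}}

```text
t: 13.6
tool_pos: [0.5501, 0.0246, 0.3037]
orientation: [-0.229, -3.133, 0.003]
force: [-2.6, -8.4, 0.7]
opening: 0.0139
```

Emit:
{"method": "apply_moves", "body": {"deltas": [[8, [0, 0, 0], 0], [8, [0, 0, 0], 0], [8, [0, 0, 0], 0], [8, [0, 0, 0], 0]]}}

```text
t: 14.1
tool_pos: [0.5501, 0.0245, 0.3037]
orientation: [-0.229, -3.133, 0.002]
force: [-2.0, -6.7, 1.8]
opening: 0.0137
```

Run:
```python
from h import *
plan()
p=robot.read_state()["tool_pos"];a=np.radians(81.6);u=np.array([np.cos(a),np.sin(a)])
print("travel",(p[:2]-[.5443,-.0149])@u, "dq",np.abs(robot.read_state()["dq"]).max())
rs=[]
im=viewer.read_camera("wrist");s=viewer.read_camera("scene");d=viewer.read_camera("side")
cv2.imwrite("pics/w4.png",np.vstack([im[:300],np.hstack([cv2.resize(x,(320,260)) for x in(s[120:250,280:440],d[180:310,250:410])])]))
```

```text
t 14.1 p [0.5501 0.0245 0.3037] z [-0.    -0.002 -1.   ] xyaw 2.9958 yyaw 1.425 F [-2.  -6.7  1.8] open 0.013717434112886758 q6 -1.473
travel 0.039781998141914396 dq 0.0014216962199405205
```

View pics/w4.png

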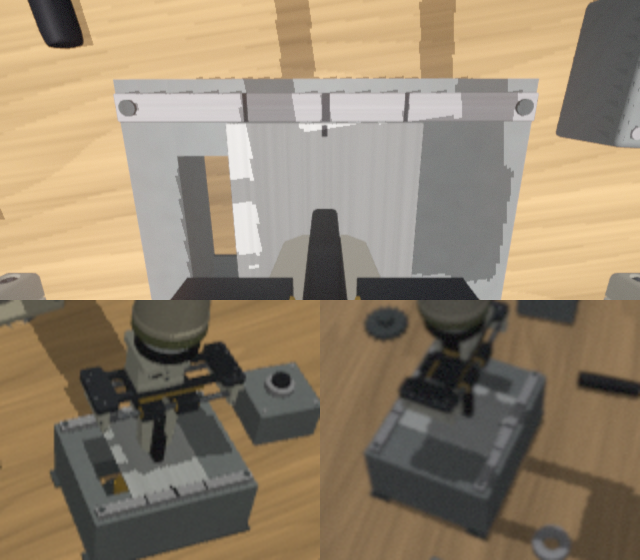

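The wrist view shows the plate's mark at (324,131) directly under the thick line at (325,107). Travel is 39.8 mm, the arm is still, and the spring load is about 7 N as expected. I hand in.

```bash
python3 -c "
from h import *
print(order.close_job());print(robot.read_state()['t'])"
```

```text
the job is handed in; nothing more can be done
None
the job is handed in; nothing more can be done
```

The safety check is done and handed in at about 14.3 s, with the gripper still holding the shutter half open. The hand-in reports no verdict, so success is my reading of the checks below.

- **Stop button:** I gripped the head and pushed it about 7 mm down. At 15 N it went no further, so it was at the bottom. It came back up against its upper stop.
- **Reset twist:** I turned the head clockwise until the torque levelled off at 0.36 N m and the grip slipped on the head. The picture afterwards shows the head's line turned about 60°, and the head up.
- **Shutter:** It is held with the grip set to 40 N, at 39.8 mm of travel by the arm's reading. The plate's mark lines up with the thick half-travel line in the wrist picture. The spring pulls about 7 N, against 8 N expected, and the arm is still.
- **Things to leave alone:** The start button and the loose things were never touched, because every low move was at the stop box or the guard grip. I did not measure the loose things' positions again at the end.
- **One disagreement:** The first grip on the stop head was 2–3 mm off centre and gave about 12 N of side load. I shifted the tool to relieve it before pressing.

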